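Fill the heel tray and hold the heat box open

ROBOT

A 7-joint arm with a two-finger parallel gripper is mounted at the origin on a cart in front of the work surface, level with it; the furniture and walls round the work are solid. World frame = base frame: x ahead of the robot, y to its left, z up, the work surface at z = 0. Lengths are in mm, angles in rad, forces in N, time in s.
With the tool pointing down it reaches from about 400 to 900 mm from the base axis. Payload 5.5 kg.
Tool frame: the origin (TCP) lies midway between the tips of the shut fingers; the grasp point (between the pads) lies 19 mm behind it; z points along the fingers, y is the line along which they close (so a half turn about z gives the same grasp; the last joint's range is limited). The gripper opens to 85 mm and grips with 20 to 120 N. Pads are 22 mm wide; open, the fingers measure 114 mm over their backs; the gripper's body (76 mm by 85 mm) begins 54 mm behind the grasp point. The pads swing forward as they close: fully open they stand 13 mm farther back than shut.
Start: joints at [-0.944, 0.501, -0.427, 1.55, 0.221, 1.138, -0.21], TCP at [231.251, 607.472, 231.31] pointing down, gripper open.
Joint ranges: [-2.88, 2.88], [-0.31, 2.03], [-1.54, 1.56], [0.2, 2.42], [-1.41, 4.55], [0.19, 2.02], [-2.57, 2.57]. Speed limits (rad/s): [2.57, 2.57, 3.14, 3.14, 3.14, 3.14, 3.14].

INTERFACE

Orientations are given as a unit quaternion [x, y, z, w].
In Python, from rig import status, capture, camera_params, job gives the robot as it stands. The module is installed in compiled form; this text tells all that it offers.
- The arm moves only by the shell command python3 -m pendant 'ROWS'. ROWS is JSON, one flat list of numbers, 7 for each row, row after row: the shift along the tool's x, y, z in m, then the turn, a rotation vector about the tool's x, y, z in rad, then the finger opening in m, from 0 to 0.0854. In form: [dx, dy, dz, rx, ry, rz, fingers, dx, dy, dz, rx, ry, rz, fingers, ...]. A call has exactly 5 rows; each row is the pose to reach, as a shift and turn from the pose commanded when the call began, along the tool's axes at that moment; what a row does not reach only later rows make up. A row lasts 1/10 s, in which the tool goes at most 50 mm and 8.59 degrees, less where a joint would pass 70% of its speed; a pose out of reach is approached as far as the arm can. A call with a gripper value outside its range is refused whole. The fingers move at their own pace and stop on an object; the grip force is fixed at half the most. Time passes only in rows, so rows that repeat a pose let the fingers close, or fill a call up. It gives the time, the measured TCP pose, the force, the opening and the grip force at its end, in the units of the state.
- status.observe(): the state, without advancing time (a new reading comes with each control period).
- capture(name): name is "side" or "top" or "wrist"; returns the picture (400x640x3 uint8, red, green, blue); there is no depth.
- camera_params(name): a dict with "intrinsics" (3x3 intrinsics, pixels), "rvec" (rotation vector, rad) and "tvec" (3), from world to camera coordinates, as OpenCV has them. Camera axes: x right, y down, z forward; pixel columns grow to the right and rows downward; lengths in mm; the calibration is good to about 2 mm. A picture is of the moment at which its call begins: read the wrist's pose just before it. camera_params takes no time and is no camera call; for the wrist camera it gives the pose at the moment of the call.
- job.finish_job(): hands the job in; it is judged then, once.
The state is a dict: "t": time; "joints": joint angles; "qvel": joint speeds; "joint_torque": joint torques, N m; "position": TCP position; "tool_rot": TCP orientation; "wrist_force": force on the tool from outside, world axes, zero at the start; "torque": the same for the moment, N m; "gripper_width": finger opening in mm; "gripper_force": force on a finger pad.
Only numpy, scipy, OpenCV 4.12 (cv2) and the standard library are available. Lean on these libraries where they do the work, as an engineer would, in place of code of your own. Each camera call takes 0.05 s, during which the arm holds its last target. There are 200 camera calls.

TASK

Finish the tray for the heat box: set the three loose heel blocks down, cement side up, in the empty front row, one in the middle of each compartment, square to the tray and round end the same way as the row already laid. Only once the tray is full, raise the heat box's hood to 50 degrees, no wider so that the warmth stays in, and finish while still holding it there with the gripper so that I can slide the tray in; the hood falls shut if you let go. Do not drop the blocks or the hood, leave the tray and the laid blocks where they are, and leave the tin, the cup and the awl alone.

Things in the scene. Friction and masses are not known exactly. Their poses are not given: they have to be found in the camera images.
- tray: loose aluminium tray, 146 (its x) x 230 mm (y), floor 6 mm thick, rim 14 mm high; origin under its centre, x away from the robot. Wires, tops 9.3 mm above the bench, part it into 2 rows of 3, pitch 66 mm in x, 72 mm in y. The far row (x = +33 mm) holds three blocks, each mid-compartment, square, round end to tray +x; the near row (x = -33 mm) is empty
- heel_1_mid (a point): rubber-and-leather heel block, seen from above a D: 40 mm long (its x), 34 mm wide (its y, two flat parallel sides), 22 mm high, 45 g; black rubber tread below, brown leather layers, tan cement film on top. The point is the block's centre, 11 mm above its underside; its x axis points to the round end, z up
- heel_1_round (a point): the outermost point of the round end of that block, 20 mm from its centre along its x, 11 mm above its underside
- heel_2_mid (a point): rubber-and-leather heel block, seen from above a D: 40 mm long (its x), 34 mm wide (its y, two flat parallel sides), 22 mm high, 45 g; black rubber tread below, brown leather layers, tan cement film on top. The point is the block's centre, 11 mm above its underside; its x axis points to the round end, z up
- heel_2_round (a point): the outermost point of the round end of that block, 20 mm from its centre along its x, 11 mm above its underside
- heel_3_mid (a point): rubber-and-leather heel block, seen from above a D: 40 mm long (its x), 34 mm wide (its y, two flat parallel sides), 22 mm high, 45 g; black rubber tread below, brown leather layers, tan cement film on top. The point is the block's centre, 11 mm above its underside; its x axis points to the round end, z up
- heel_3_round (a point): the outermost point of the round end of that block, 20 mm from its centre along its x, 11 mm above its underside
- cell_1 (a point): centre of the left (tray +y) compartment of the tray's front row (the empty row, nearer the robot), on the tray's floor, 6 mm above the bench; axes as the tray's
- cell_1_round (a point): where the tip of the round end belongs in that compartment, 20 mm from its centre towards tray +x, on the tray's floor
- cell_2 (a point): centre of the middle compartment of the tray's front row (the empty row, nearer the robot), on the tray's floor, 6 mm above the bench; axes as the tray's
- cell_2_round (a point): where the tip of the round end belongs in that compartment, 20 mm from its centre towards tray +x, on the tray's floor
- cell_3 (a point): centre of the right (tray -y) compartment of the tray's front row (the empty row, nearer the robot), on the tray's floor, 6 mm above the bench; axes as the tray's
- cell_3_round (a point): where the tip of the round end belongs in that compartment, 20 mm from its centre towards tray +x, on the tray's floor
- hood (a joint): angle of the heat box's hood in rad: 0 shut, grows as the front edge rises (50 degrees = 0.873), stop at 1.75. It has no stay or spring: hood 0.7 kg, falls shut when let go; lifting it at the handle takes about 3 N (masses vary by some 30 %)
- hood_handle (a point): middle of the hood's black handle bar: round, 12 mm thick, 136 mm long, parallel to the hinge, 45 mm in front of the hood's front face (39 mm clear behind it), on thin posts 65 mm either side of the middle. Hood shut: 87 mm above the bench, 260 mm in front of the hinge axis and 26 mm above it. y runs along the bar; turns with the hood
- hood_hinge (a point): middle of the hood's hinge axis, at the back of the heat box, 61 mm above the bench; x points to the box's back, y along the axis. Does not turn with the hood
- heat_box: blue sheet-metal heat box, fixed to the bench: 210 mm deep (its x, pointing to its back) and 280 mm wide (y); base 60 mm high, top of the shut hood 113 mm above the bench; origin under its centre, front with the controls towards the robot
- laid_1: heel block already on the tray, far row, left; origin at the centre of its underside
- laid_2: the same, middle
- laid_3: the same, right
- tape_tin: bystander: low green-and-brown open tin of tacks, 78 mm across, 41 mm high; origin under its centre
- coffee_cup: bystander: red paper cup with a black lid, 95 mm across, 174 mm high; origin under its centre
- awl: bystander: short awl lying down, brown wooden haft and steel point, 152 mm long; origin under its middle

How it is judged (in metres and radians):
On the way, in this order (a step that is already met when the one before it is completed fails the run):
1. the three blocks lie in the front row of the tray, released (horizontal distance between any of heel_1_round, heel_2_round, heel_3_round and cell_1_round below 0.01 m and horizontal distance between any of heel_1_round, heel_2_round, heel_3_round and cell_2_round below 0.01 m and horizontal distance between any of heel_1_round, heel_2_round, heel_3_round and cell_3_round below 0.01 m and angle between the x axis of each of heel_1_mid, heel_2_mid, heel_3_mid and the x axis of tray, either way round below 0.16 rad and z of each of heel_1_mid, heel_2_mid, heel_3_mid in the frame of tray below 0.0195 m and angle between each of heel_1_mid, heel_2_mid, heel_3_mid's own z axis and vertical below 0.1 rad and contact force between each of heel_1, heel_2, heel_3 and the fingers below 0.05 N), for 0.3 s.
2. the hood is held open at 50 degrees (value of joint hood between 0.768 and 0.977 rad and contact force between the fingers and hood above 0.5 N and velocity of joint hood between -0.1 and 0.1 rad/s), for 0.5 s.
At the end, for the whole second after the job is handed in: Each front compartment holds one resting block, flat, cement up, within 0.16 rad of square, the tip of its round end within 10 mm of its place; tray and laid blocks moved under 20 mm; hood still at 50 degrees, 6 either way, carried by the gripper's fingers (all of step 2 and horizontal distance between any of heel_1_round, heel_2_round, heel_3_round and cell_1_round below 0.01 m and horizontal distance between any of heel_1_round, heel_2_round, heel_3_round and cell_2_round below 0.01 m and horizontal distance between any of heel_1_round, heel_2_round, heel_3_round and cell_3_round below 0.01 m and angle between the x axis of each of heel_1_mid, heel_2_mid, heel_3_mid and the x axis of tray, either way round below 0.16 rad and z of each of heel_1_mid, heel_2_mid, heel_3_mid in the frame of tray below 0.0195 m and angle between each of heel_1_mid, heel_2_mid, heel_3_mid's own z axis and vertical below 0.1 rad and linear speed of each of heel_1, heel_2, heel_3 below 0.03 m/s and distance of each of laid_1, laid_2, laid_3, tray from where it was at the start of the episode below 0.02 m); the arm keeps its last pose, push and grip.
It fails at once if the hood is opened before the tray is full (value of joint hood above 0.12 rad and not (horizontal distance between any of heel_1_round, heel_2_round, heel_3_round and cell_1_round below 0.01 m and horizontal distance between any of heel_1_round, heel_2_round, heel_3_round and cell_2_round below 0.01 m and horizontal distance between any of heel_1_round, heel_2_round, heel_3_round and cell_3_round below 0.01 m and angle between the x axis of each of heel_1_mid, heel_2_mid, heel_3_mid and the x axis of tray, either way round below 0.16 rad and z of each of heel_1_mid, heel_2_mid, heel_3_mid in the frame of tray below 0.0195 m and angle between each of heel_1_mid, heel_2_mid, heel_3_mid's own z axis and vertical below 0.1 rad)).
It fails at once if the hood is swung wider than 62 degrees (value of joint hood above 1.082 rad).
It fails at once if the hood is dropped (velocity of joint hood below -1.3 rad/s).
It fails at once if a block is dropped ((linear speed of heel_1 above 0.7 m/s and contact force between heel_1 and the fingers below 0.02 N) or (linear speed of heel_2 above 0.7 m/s and contact force between heel_2 and the fingers below 0.02 N) or (linear speed of heel_3 above 0.7 m/s and contact force between heel_3 and the fingers below 0.02 N)).
It fails at once if the tray, a laid block, the tin, the cup or the awl are shifted (distance of any of tray, laid_1, laid_2, laid_3, tape_tin, coffee_cup, awl from where it was at the start of the episode above 0.02 m).
It also fails if it takes over 72 s, if anything falls off the work surface, if the arm or the gripper's body presses on something with over 40 N, if the wrist force passes 120 N, or if a joint passes its speed limit or range.

## Working session

There is one attempt and no reset: what is moved stays moved. The work goes in short steps, Python scripts to look and compute and a shell command to move; the robot and the scene stay as the last step left them, time stands still between calls to the robot, and variables do not carry over. Pictures are saved under pics/ and viewed, at most 13 in all, crops included, and the job is handed in when it is done.

```bash
mkdir -p pics; cat > h.py <<'E'
import numpy as np, cv2
from scipy.spatial.transform import Rotation as R
from rig import status, capture, camera_params, job
def cam(n):
    p=camera_params(n);K=np.array(p["intrinsics"]);Rm=cv2.Rodrigues(np.array(p["rvec"],float))[0];t=np.array(p["tvec"],float).ravel()
    return K,Rm,t
def ray(c,uv,z):
    K,Rm,t=c; uv=np.atleast_2d(uv).astype(float)
    d=(np.linalg.inv(K)@np.c_[uv,np.ones(len(uv))].T).T@Rm
    o=-Rm.T@t
    return o+d*((z-o[2])/d[:,2])[:,None]
def proj(c,P):
    K,Rm,t=c; q=(Rm@np.atleast_2d(P).T).T+t; q=q@K.T; return q[:,:2]/q[:,2:]
def save(n,im): cv2.imwrite("pics/"+n+".png",cv2.cvtColor(im,cv2.COLOR_RGB2BGR))
E
python3 - <<'E'
from h import *
s=status.observe();print(s)
for n in("top","side","wrist"):
    im=capture(n);save(n+"0",im)
    c=cam(n);print(n,-c[1].T@c[2],c[0][0,0])
a=cv2.imread("pics/top0.png")
E
```

```text
{'t': 0.0, 'joints': array([-0.94380515,  0.50183848, -0.42676298,  1.55141456,  0.22077502,
        1.13831994, -0.21030649]), 'qvel': array([-4.86599786e-04, -1.10140297e-03, -8.04445937e-05,  2.79511590e-03,
        6.94368439e-04,  1.51101456e-03,  8.59605310e-05]), 'joint_torque': array([-7.88490379e-04, -5.69517732e+01, -5.81626341e+00, -2.80931443e+01,
        1.07360139e-02,  1.19065467e-02, -1.41892701e-05]), 'position': array([231.09306437, 606.80306411, 230.2774771 ]), 'tool_rot': array([ 1.80891142e-01,  9.83502649e-01, -9.43200361e-04, -2.10379657e-04]), 'wrist_force': array([-0.56266262, -0.77863162, -0.5664501 ]), 'torque': array([ 0.00166663, -0.03297327,  0.00603453]), 'gripper_force': 0.0, 'gripper_width': 84.97422447203292}
top [ 425.54037687  -39.17910771 1072.98305121] 364.80989893586735
side [311.34196503 852.58054613 438.25529429] 366.40320678687306
wrist [164.77652163 631.17525446 371.92937356] 313.16405161618064
```

View pics/top0.png

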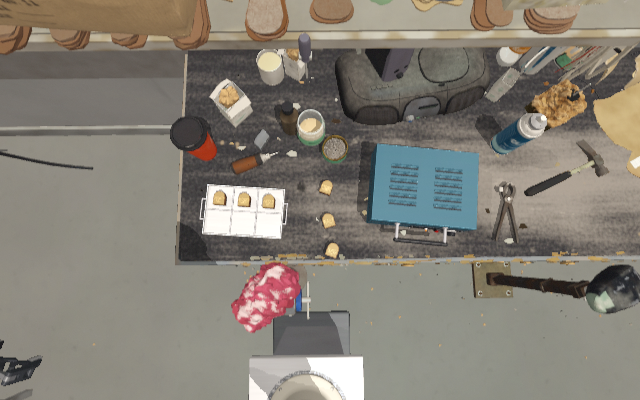

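View pics/side0.png

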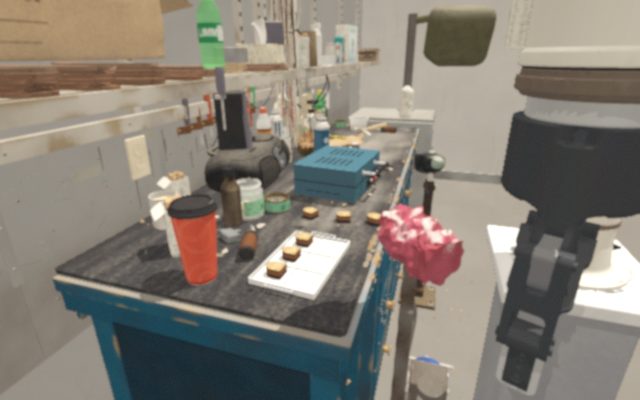

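The top view shows the tray at about (244,210), with laid blocks at (219,198), (244,200) and (268,201). The loose blocks are at (326,187), (328,220) and (332,250), and the hood handle is at about (421,240).

```bash
python3 - <<'E'
from h import *
im=cv2.cvtColor(cv2.imread("pics/top0.png"),cv2.COLOR_BGR2RGB)
c=cam("top");print("R",c[1].round(3).tolist())
hsv=cv2.cvtColor(im,cv2.COLOR_RGB2HSV)
m=((hsv[...,0]>10)&(hsv[...,0]<25)&(hsv[...,1]>70)&(hsv[...,2]>170)).astype(np.uint8)
m[:170]=0;m[265:]=0;m[:,:200]=0;m[:,350:]=0
n,l,st,ce=cv2.connectedComponentsWithStats(m)
for i in range(1,n):
    if st[i,4]>20: print(st[i],ce[i].round(1),ray(c,ce[i],22)[0].round(1), ray(c,ce[i],28)[0].round(1))
m=((hsv[...,1]<40)&(hsv[...,2]>190)).astype(np.uint8)[170:250,190:300]
m=cv2.morphologyEx(m,cv2.MORPH_CLOSE,np.ones((15,15)));m=cv2.morphologyEx(m,cv2.MORPH_OPEN,np.ones((13,13)))
k=max(cv2.findContours(m,0,2)[0],key=cv2.contourArea)
b=cv2.boxPoints(cv2.minAreaRect(k))+[190,170]; q=ray(c,b,12);print("tray",q.round(1).tolist(),q.mean(0),np.linalg.norm(q[1]-q[0]),np.linalg.norm(q[2]-q[1]))
for p,z in [((373,144),113),((479,152),113),((475,229),113),((370,222),113),((397,238),87),((446,242),87),((421,240),87)]: print(p,ray(c,p,z)[0].round(1))
print("rag",ray(c,[(267,297)],[100,]).round(), ray(c,(245,283),100).round())
cr=im[175:265,190:350];save("crop1",cv2.resize(cr,None,fx=5,fy=5,interpolation=2))
E
```

```text
R [[-0.012, -1.0, 0.005], [-0.988, 0.012, -0.151], [0.151, -0.007, -0.989]]
[320 180  13  15 126] [326.1 186.8] [627.4 -63.   22. ] [626.2 -62.9  28. ]
[213 191  12  13 127] [218.4 197.7] [598.9 251.2  22. ] [597.9 249.5  28. ]
[238 193  12  13 131] [243.3 199.4] [592.8 178.7  22. ] [591.9 177.5  28. ]
[263 195  11  13 128] [268.1 201. ] [587.3 106.2  22. ] [586.4 105.4  28. ]
[322 214  13  14 136] [328.  220.3] [528.7 -67.3  22. ] [528.1 -67.1  28. ]
[325 243  14  15 142] [332.1 249.9] [443.9 -77.5  22. ] [443.8 -77.3  28. ]
[278 255  15   2  22] [285.2 255.5] [429.6  56.3  22. ] [429.6  55.8  28. ]
[306 261  28   4  56] [323.6 262.6] [408.4 -52.9  22. ] [408.5 -52.8  28. ]
tray [[496.1, 306.9, 12.0], [644.1, 302.9, 12.0], [624.6, 49.9, 12.0], [477.1, 59.1, 12.0]] [560.46197858 179.66359397  12.        ] 148.10286169156882 253.7875672564098
(373, 144) [ 727.3 -190.8  113. ]
(479, 152) [ 701.6 -478.9  113. ]
(475, 229) [ 492.3 -452.   113. ]
(370, 222) [ 514.1 -175.6  113. ]
(397, 238) [ 472.4 -250.7   87. ]
(446, 242) [ 460.  -382.3   87. ]
(421, 240) [ 466.2 -315.2   87. ]
rag [[324.  96. 100.]] [[360. 154. 100.]]
```

View pics/crop1.png

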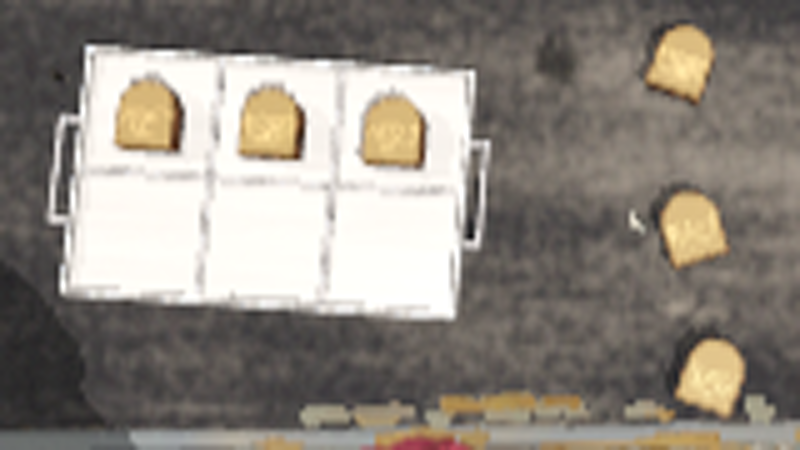

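The crop confirms the loose blocks lie cement up. Two are yawed about -20° and the middle one about +15°, and the tray is at about -4.6°. Next I move to an overview pose.

```bash
cat >> h.py <<'E'
def go(x,y,z,psi,frm=None):
    s=status.observe(); Rc=R.from_quat(s["tool_rot"]); c,sn=np.cos(np.radians(psi)),np.sin(np.radians(psi))
    T=R.from_matrix(np.array([[-c,-sn,0],[-sn,c,0],[0,0,-1]]).T@np.eye(3)) if 0 else R.from_matrix(np.column_stack([[-c,-sn,0],[-sn,c,0],[0,0,-1]]))
    print("go t=%.2f"%s["t"],"at",s["position"].round(1),"F",s["wrist_force"].round(1),"w",round(s["gripper_width"],1),"| d(m)",(Rc.inv().apply(np.array([x,y,z])-s["position"])/1e3).round(4).tolist(),"rot",(Rc.inv()*T).as_rotvec().round(3).tolist())
E
python3 - <<'E'
from h import *
go(530,60,260,-4.6)
a=cam("top");b=cam("side")
def tri(u,v):
    P=[np.hstack([c[0]@c[1],(c[0]@c[2])[:,None]]) for c in(a,b)]
    X=cv2.triangulatePoints(P[0],P[1],np.array(u,float).reshape(2,1),np.array(v,float).reshape(2,1));return (X[:3]/X[3]).ravel().round()
print("rag",tri((267,297),(420,245)),"cup",tri((190,130),(193,205)))
E
```

```text
go t=0.15 at [231.1 607.  230.5] F [-0.1 -0.7 -0.4] w 85.8 | d(m) [-0.4739, -0.4049, -0.0289] rot [-0.001, -0.0, -0.283]
rag [316. 104.  45.] cup [753. 291. 162.]
```

```bash
python3 -m pendant '[-0.03,-0.026,-0.002,0,0,0,0.07,-0.065,-0.056,-0.004,0,0,0,0.07,-0.1,-0.086,-0.006,0,0,0,0.07,-0.135,-0.116,-0.008,0,0,0,0.07,-0.17,-0.145,-0.01,0,0,0,0.07]'; python3 -m pendant '[-0.035,-0.03,-0.002,0,0,0,0.07,-0.07,-0.06,-0.004,0,0,0,0.07,-0.105,-0.09,-0.006,0,0,0,0.07,-0.14,-0.12,-0.008,0,0,0,0.07,-0.17,-0.145,-0.01,0,0,0,0.07]'; python3 -m pendant '[-0.035,-0.03,-0.002,0,0,-0.08,0.07,-0.07,-0.06,-0.004,0,0,-0.16,0.07,-0.105,-0.09,-0.006,0,0,-0.24,0.07,-0.134,-0.115,-0.008,0,0,-0.283,0.07,-0.134,-0.115,-0.009,0,0,-0.283,0.07]'
python3 - <<'E'
from h import *
go(530,60,260,-4.6)
c=cam("wrist");im=capture("wrist");save("w1",im);np.save("w1.npy",np.array([np.hstack([c[0],c[1],c[2][:,None]])]))
hsv=cv2.cvtColor(im,cv2.COLOR_RGB2HSV)
m=((hsv[...,0]>10)&(hsv[...,0]<27)&(hsv[...,1]>60)&(hsv[...,2]>150)).astype(np.uint8)
n,l,st,ce=cv2.connectedComponentsWithStats(m)
for i in range(1,n):
    if st[i,4]>200: print(st[i],ce[i].round(1),ray(c,ce[i],22)[0].round(1), ray(c,ce[i],28)[0].round(1))
E
```

```text
t: 0.65
position: [339.1, 409.5, 241.1]
tool_rot: [0.181, 0.984, -0.0, -0.0]
wrist_force: [1.0, 0.5, 0.6]
gripper_width: 70.0
gripper_force: 0.0
t: 1.15
position: [446.6, 212.7, 251.3]
tool_rot: [0.182, 0.983, -0.0, 0.0]
wrist_force: [0.2, -0.4, 0.7]
gripper_width: 69.6
gripper_force: 0.0
t: 1.65
position: [532.2, 53.3, 260.1]
tool_rot: [0.045, 0.999, -0.001, 0.0]
wrist_force: [-0.4, -0.4, 0.1]
gripper_width: 70.0
gripper_force: 0.0
go t=1.65 at [532.2  53.3 260.1] F [-0.4 -0.4  0.1] w 70.0 | d(m) [0.0028, 0.0065, 0.0001] rot [-0.003, 0.001, -0.009]
[ 544   38   37  269 1059] [563.5 153.9] [537.8 352.2  22. ] [536.6 347.6  28. ]
[ 259   52  104   40 1393] [313.9  74. ] [421.5  60.4  22. ] [422.1  60.4  28. ]
[173  64 109  17 653] [222.2  72. ] [410.2 -42.6  22. ] [411. -41.  28.]
[344  69  29  11 233] [357.9  73.8] [425.7 109.9  22. ] [426.2 109.1  28. ]
[ 95  72  75  20 611] [132.2  81.4] [ 410.9 -146.7   22. ] [ 411.7 -143.4   28. ]
[170  85  44  39 945] [194.3 103. ] [440.5 -80.7  22. ] [440.8 -78.4  28. ]
[  0  87  62  13 402] [28.6 92.7] [ 412.4 -268.7   22. ] [ 413.1 -263.6   28. ]
[200 159  34  35 737] [218.1 176. ] [528.  -67.9  22. ] [526.9 -65.9  28. ]
[461 192  30  33 722] [475.4 208.2] [597.7 250.   22. ] [595.5 247.   28. ]
[347 194  28  32 747] [360.5 209.1] [586.2 105.   22. ] [584.2 104.3  28. ]
[406 194  27  32 663] [418.7 209.6] [593.3 178.6  22. ] [591.2 176.7  28. ]
[165 198  38  15 298] [182.6 203.4] [ 558.9 -118.8   22. ] [ 557.4 -116.    28. ]
[222 234  27  27 326] [236.5 243.6] [619.4 -59.4  22. ] [616.9 -57.6  28. ]
[449 372  19  28 210] [459. 386.] [879.6 239.6  22. ] [873.  236.7  28. ]
```

View pics/w1.png

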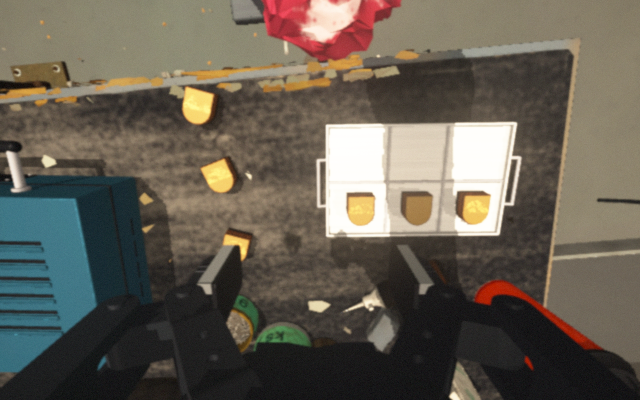

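The wrist view shows the loose blocks at (198,104), (218,176) and (237,243), with round ends pointing down the image. The tray rim corners are at about (327,124), (516,123), (500,235) and (328,237).

```bash
cat >> h.py <<'E'
def blocks(im,c,z,boxes,show=None,sat=90,val=170):
    hsv=cv2.cvtColor(im,cv2.COLOR_RGB2HSV)
    for (x0,y0,x1,y1) in boxes:
        m=np.zeros(im.shape[:2],np.uint8); s=hsv[y0:y1,x0:x1]
        m[y0:y1,x0:x1]=((s[...,0]>10)&(s[...,0]<27)&(s[...,1]>sat)&(s[...,2]>val))
        k=max(cv2.findContours(cv2.morphologyEx(m,cv2.MORPH_OPEN,np.ones((3,3))),0,1)[0],key=cv2.contourArea)
        P=ray(c,k.reshape(-1,2),z)[:,:2].astype(np.float32)
        M=cv2.moments(P.reshape(-1,1,2)); g=np.array([M["m10"],M["m01"]])/M["m00"]
        r=cv2.minAreaRect(P); print("box",np.round(r[0],1),"size",np.round(r[1],1),"ang",round(r[2],1),"centroid",g.round(1),"area",round(M["m00"]))
E
python3 - <<'E'
from h import *
w=np.load("w1.npy")[0];c=(w[:,:3],w[:,3:6],w[:,6])
im=cv2.cvtColor(cv2.imread("pics/w1.png"),4)
blocks(im,c,22,[(178,84,220,126),(198,155,240,200),(218,226,256,275)])
blocks(im,c,28,[(340,185,380,228),(398,185,436,228),(450,185,495,228)],val=100)
t=cv2.cvtColor(cv2.imread("pics/top0.png"),4);ct=cam("top");print("top")
blocks(t,ct,22,[(310,175,345,205),(310,208,345,236),(320,240,345,260)],val=150)
blocks(t,ct,28,[(208,187,231,209),(232,187,257,209),(258,187,280,213)],val=150)
q=ray(c,[(327,124),(516,123),(500,235),(328,237)],14);print(q.round(1).tolist(),q.mean(0))
q=ray(ct,np.array([(87,45),(473,70),(457,318),(63,295)])/5+[190,175],14);print(q.round(1).tolist(),q.mean(0))
E
```

```text
box [444.7 -78.9] size [33.2 38.7] ang 69.8 centroid [443.3 -77.9] area 893
box [529.5 -67.4] size [38.3 32.7] ang 16.5 centroid [528.1 -67.7] area 1042
box [623.9 -62.7] size [32.6 29.9] ang 69.7 centroid [619.5 -59.1] area 487
box [583.7 103.8] size [33.5 40.6] ang 85.0 centroid [582.9 104. ] area 1169
box [590.1 173.1] size [37.3 40. ] ang 82.4 centroid [588.7 174.2] area 1203
box [594.6 243.4] size [39.  40.5] ang 85.0 centroid [593.1 244. ] area 1340
top
box [628.7 -63.5] size [31.6 39.6] ang 70.9 centroid [627.7 -62.8] area 975
box [529.3 -68.7] size [38.1 30.7] ang 7.3 centroid [528.9 -68.2] area 902
box [453.5 -80.3] size [28.6 19.9] ang 89.3 centroid [454.1 -81.2] area 394
box [597.6 248.2] size [30.9 35.9] ang 80.6 centroid [597.  248.4] area 930
box [593.1 176.8] size [31.9 35.2] ang 89.3 centroid [591.7 177.1] area 937
box [586.4 105.8] size [35.5 29. ] ang 0.4 centroid [586.1 105.2] area 919
[[477.9, 71.0, 14.0], [496.8, 297.0, 14.0], [640.9, 288.3, 14.0], [623.9, 61.0, 14.0]] [559.90651505 179.34864542  14.        ]
[[641.4, 287.0, 14.0], [623.8, 59.2, 14.0], [478.2, 68.1, 14.0], [494.2, 295.9, 14.0]] [559.41183779 177.53354368  14.        ]
```

```bash
python3 -c "
from h import *
go(529.4,-68,60,16)"
```

```text
go t=1.70 at [531.   56.9 260.1] F [-0.4  1.1 -0.1] w 69.8 | d(m) [-0.0093, -0.1244, 0.2002] rot [-0.001, -0.0, -0.366]
```

```bash
python3 -m pendant '[-0.002,-0.03,0.03,0,0,-0.13,0.06,-0.005,-0.065,0.06,0,0,-0.26,0.06,-0.008,-0.1,0.1,0,0,-0.366,0.06,-0.009,-0.124,0.14,0,0,-0.366,0.06,-0.009,-0.124,0.17,0,0,-0.366,0.06]'; python3 -m pendant '[0,0,0.015,0,0,0,0.06,0,0,0.028,0,0,0,0.06,0,0,0.028,0,0,0,0.06,0,0,0.028,0,0,0,0.06,0,0,0.028,0,0,0,0.06]'; python3 -c "
from h import *
go(529.4,-68,3,16)"
```

```text
t: 2.2
position: [527.1, -67.3, 87.8]
tool_rot: [-0.14, 0.99, -0.0, -0.001]
wrist_force: [-1.0, -0.3, 0.2]
gripper_width: 59.8
gripper_force: 0.0
t: 2.7
position: [530.2, -63.5, 63.5]
tool_rot: [-0.143, 0.99, -0.0, 0.001]
wrist_force: [0.7, -0.1, 0.5]
gripper_width: 59.8
gripper_force: 0.0
go t=2.70 at [530.2 -63.5  63.5] F [ 0.7 -0.1  0.5] w 59.8 | d(m) [0.0021, -0.0041, 0.0605] rot [-0.001, 0.002, 0.007]
```

```bash
python3 -m pendant '[0.002,-0.004,0.02,0,0,0,0.06,0.002,-0.004,0.04,0,0,0,0.06,0.002,-0.004,0.055,0,0,0,0.06,0.002,-0.004,0.06,0,0,0,0.06,0.002,-0.004,0.06,0,0,0,0.06]'; python3 -m pendant '[0,0,0,0,0,0,0.06,0,0,0,0,0,0,0.025,0,0,0,0,0,0,0.025,0,0,0,0,0,0,0.025,0,0,0,0,0,0,0.025]'; python3 -m pendant '[0,0,0,0,0,0,0.025,0,0,0,0,0,0,0.025,0,0,-0.02,0,0,0,0.025,0,0,-0.05,0,0,0,0.025,0,0,-0.08,0,0,0,0.025]'; python3 -c "
from h import *
go(532.2,252.8,70,-4.4)"
```

```text
t: 3.2
position: [528.1, -68.1, 2.0]
tool_rot: [-0.142, 0.99, 0.0, -0.0]
wrist_force: [0.1, 0.6, 0.2]
gripper_width: 60.0
gripper_force: 0.0
t: 3.7
position: [529.3, -68.5, 3.3]
tool_rot: [-0.142, 0.99, -0.0, 0.001]
wrist_force: [0.2, -0.7, 6.6]
gripper_width: 32.6
gripper_force: 60.0
t: 4.2
position: [527.5, -68.3, 82.8]
tool_rot: [-0.142, 0.99, 0.0, -0.001]
wrist_force: [0.4, 0.4, -0.1]
gripper_width: 32.7
gripper_force: 59.6
go t=4.20 at [527.5 -68.3  82.8] F [ 0.4  0.4 -0.1] w 32.7 | d(m) [-0.0949, 0.3068, 0.0128] rot [0.0, -0.002, 0.362]
```

```bash
python3 -m pendant '[-0.008,0.025,0,0,0,0,0.025,-0.02,0.065,0,0,0,0,0.025,-0.033,0.107,0,0,0,0,0.025,-0.046,0.15,0,0,0,0,0.025,-0.059,0.19,0,0,0,0,0.025]'; python3 -m pendant '[-0.012,0.04,0,0,0,0.1,0.025,-0.025,0.08,0,0,0,0.2,0.025,-0.033,0.107,0,0,0,0.3,0.025,-0.036,0.117,0,0,0,0.362,0.025,-0.036,0.117,0.01,0,0,0.362,0.025]';python3 -m pendant '[0,0,0,0,0,0,0.025,0,0,0,0,0,0,0.025,0,0,0,0,0,0,0.025,0,0,0,0,0,0,0.025,0,0,0,0,0,0,0.025]'; python3 -c "
from h import *
go(532.2,252.8,10,-4.4)
c=cam('wrist');im=capture('wrist');save('w2',im)"
```

```text
t: 4.7
position: [531.1, 132.5, 82.5]
tool_rot: [-0.142, 0.99, 0.0, 0.0]
wrist_force: [1.3, 0.7, -1.3]
gripper_width: 32.7
gripper_force: 59.6
t: 5.2
position: [533.4, 256.6, 73.2]
tool_rot: [0.036, 0.999, 0.001, 0.001]
wrist_force: [-0.2, 0.3, -0.7]
gripper_width: 32.5
gripper_force: 59.7
t: 5.7
position: [533.5, 252.3, 72.6]
tool_rot: [0.039, 0.999, 0.0, 0.0]
wrist_force: [0.4, 0.3, -0.5]
gripper_width: 32.7
gripper_force: 59.6
go t=5.70 at [533.5 252.3  72.6] F [ 0.4  0.3 -0.5] w 32.7 | d(m) [0.0013, 0.0004, 0.0626] rot [0.0, 0.0, -0.001]
```

View pics/w2.png

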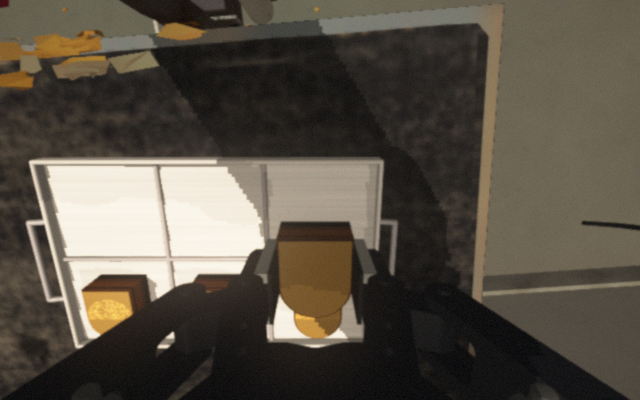

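The held block is square: flat edge at v≈240 between u=278 and 350, round tip at v≈316. The tray's near rim corners are at (30,161) and (382,159).

```bash
python3 -c "
from h import *
c=cam('wrist')
print(ray(c,[(278,241),(351,241),(315,316)],91).round(1))
q=ray(c,[(32,161),(381,160)],14);print(q.round(1), np.degrees(np.arctan2(*(q[1]-q[0])[:2])))
print(ray(c,[(160,165),(160,258),(265,258),(372,258)],9.3).round(1))
print(proj(c,[(532.2,252.8,6)]))
go(532.2,252.8,10,-4.4)"
```

```text
[[514.3 237.5  91. ]
 [516.6 268.4  91. ]
 [552.3 250.3  91. ]]
[[479.5  73.8  14. ]
 [496.  297.   14. ]] 4.2134614504901835
[[488.9 152.8   9.3]
 [555.3 138.6   9.3]
 [561.  213.7   9.3]
 [566.8 290.2   9.3]]
[[316.34573232 214.57901796]]
go t=5.75 at [533.4 252.5  72.5] F [ 0.2  0.4 -0.2] w 32.4 | d(m) [0.0012, 0.0002, 0.0625] rot [0.0, 0.0, -0.001]
```

```bash
python3 -m pendant '[0.001,0.001,0.02,0,0,0,0.025,0.001,0.001,0.04,0,0,0,0.025,0.001,0.001,0.055,0,0,0,0.025,0.001,0.001,0.06,0,0,0,0.025,0.001,0.001,0.062,0,0,0,0.025]'; python3 -m pendant '[0,0,0.001,0,0,0,0.025,0,0,0.001,0,0,0,0.025,0,0,0.001,0,0,0,0.034,0,0,0.001,0,0,0,0.044,0,0,0.001,0,0,0,0.044]'; python3 -m pendant '[0,0,0,0,0,0,0.044,0,0,-0.01,0,0,0,0.044,0,0,-0.03,0,0,0,0.044,0,0,-0.06,0,0,0,0.044,0,0,-0.1,0,0,0,0.044]'; python3 -c "
from h import *
go(628.7,-63.5,110,-20)
c=cam('wrist');im=capture('wrist');save('w3',im)
print(proj(c,[(552,250,28),(513,254,28)]))"
```

```text
t: 6.25
position: [531.9, 253.8, 9.7]
tool_rot: [0.038, 0.999, -0.0, -0.0]
wrist_force: [0.0, 0.3, 0.2]
gripper_width: 32.4
gripper_force: 59.6
t: 6.75
position: [532.5, 254.2, 9.7]
tool_rot: [0.038, 0.999, 0.0, 0.0]
wrist_force: [0.0, -0.1, 1.2]
gripper_width: 44.0
gripper_force: 0.0
t: 7.25
position: [530.8, 253.3, 109.4]
tool_rot: [0.038, 0.999, -0.001, -0.001]
wrist_force: [-0.5, 1.1, 0.5]
gripper_width: 44.3
gripper_force: 0.0
go t=7.25 at [530.8 253.3 109.4] F [-0.5  1.1  0.5] w 44.3 | d(m) [-0.1218, -0.3084, -0.0004] rot [-0.002, -0.003, 0.272]
[[313.86960105 236.70768582]
 [315.23880361 186.80718867]]
```

View pics/w3.png

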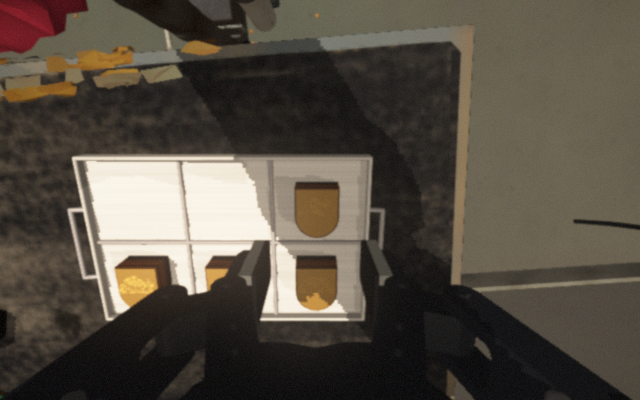

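Block 1 sits square in cell 1: flat edge at v≈190, tip at v≈236. It lines up with the laid block behind it (flat edge v≈268). Next is the far block.

```bash
python3 -c "
from h import *
c=cam('wrist');print(ray(c,[(316,190),(316,268),(316,237),(316,310)],28).round(1))"
python3 -m pendant '[-0.01,-0.025,0,0,0,0,0.06,-0.026,-0.065,0,0,0,0,0.06,-0.042,-0.107,0,0,0,0,0.06,-0.06,-0.15,0,0,0,0,0.06,-0.075,-0.19,0,0,0,0,0.06]'; python3 -m pendant '[-0.015,-0.04,0,0,0,0.09,0.06,-0.031,-0.08,0.01,0,0,0.18,0.06,-0.042,-0.107,0.03,0,0,0.272,0.06,-0.047,-0.118,0.04,0,0,0.272,0.06,-0.047,-0.118,0.05,0,0,0.272,0.06]';python3 -m pendant '[0,0,0,0,0,0,0.06,0,0,0,0,0,0,0.06,0,0,0,0,0,0,0.06,0,0,0,0,0,0,0.06,0,0,0,0,0,0,0.06]'; python3 -c "
from h import *
go(629,-63.5,3.3,-20)
c=cam('wrist');im=capture('wrist');save('w4',im)"
```

```text
[[522.9 257.1  28. ]
 [588.6 252.2  28. ]
 [561.3 254.2  28. ]
 [628.4 249.2  28. ]]
t: 7.8
position: [593.3, 56.6, 110.2]
tool_rot: [0.039, 0.999, -0.0, 0.001]
wrist_force: [0.5, -1.0, -0.5]
gripper_width: 60.4
gripper_force: 0.0
t: 8.3
position: [630.3, -64.6, 58.9]
tool_rot: [0.174, 0.985, -0.0, 0.0]
wrist_force: [0.1, 0.5, -0.8]
gripper_width: 59.7
gripper_force: 0.0
t: 8.8
position: [630.6, -61.7, 59.9]
tool_rot: [0.173, 0.985, 0.0, 0.0]
wrist_force: [-0.5, 0.6, -0.1]
gripper_width: 59.4
gripper_force: 0.0
go t=8.80 at [630.6 -61.7  59.9] F [-0.5  0.6 -0.1] w 59.4 | d(m) [0.0009, -0.0023, 0.0566] rot [0.0, 0.001, 0.002]
```

View pics/w4.png

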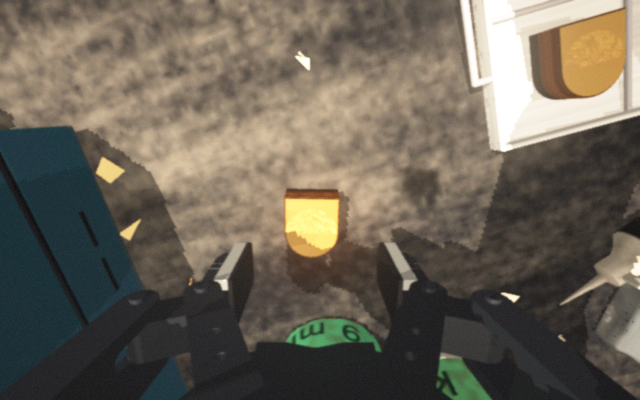

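The block is square between the fingers at (313,228), and the tin is clear beyond it.

```bash
python3 -c "
from h import *
c=cam('wrist');print(ray(c,[(313,200),(313,257),(313,228)],22).round(1))
go(629,-63.5,3.3,-20)"
python3 -m pendant '[0.001,-0.001,0.02,0,0,0,0.06,0.001,-0.001,0.04,0,0,0,0.06,0.001,-0.001,0.052,0,0,0,0.06,0.001,-0.001,0.057,0,0,0,0.06,0.001,-0.001,0.057,0,0,0,0.06]'; python3 -m pendant '[0,0,0,0,0,0,0.06,0,0,0,0,0,0,0.025,0,0,0,0,0,0,0.025,0,0,0,0,0,0,0.025,0,0,0,0,0,0,0.025]'; python3 -m pendant '[0,0,0,0,0,0,0.025,0,0,0,0,0,0,0.025,0,0,-0.02,0,0,0,0.025,0,0,-0.05,0,0,0,0.025,0,0,-0.08,0,0,0,0.025]'; python3 -c "
from h import *
go(526.9,181.6,72.5,-4.4)"
```

```text
[[611.2 -57.5  22. ]
 [646.1 -70.2  22. ]
 [627.9 -63.6  22. ]]
go t=8.85 at [630.5 -62.   59.8] F [ 0.  -0.4 -0.7] w 59.8 | d(m) [0.0009, -0.0019, 0.0565] rot [0.0, 0.001, 0.001]
t: 9.35
position: [628.4, -63.0, 1.7]
tool_rot: [0.174, 0.985, -0.0, -0.001]
wrist_force: [-0.3, -0.3, 1.2]
gripper_width: 59.7
gripper_force: 0.0
t: 9.85
position: [629.9, -63.1, 3.4]
tool_rot: [0.174, 0.985, 0.0, 0.001]
wrist_force: [-0.1, 0.2, 6.1]
gripper_width: 32.6
gripper_force: 60.2
t: 10.35
position: [627.9, -63.0, 82.3]
tool_rot: [0.173, 0.985, -0.0, -0.001]
wrist_force: [1.0, 0.3, -0.4]
gripper_width: 32.7
gripper_force: 59.6
go t=10.35 at [627.9 -63.   82.3] F [ 1.   0.3 -0.4] w 32.7 | d(m) [0.1785, 0.1954, 0.0101] rot [-0.0, -0.002, -0.272]
```

```bash
python3 -m pendant '[0.014,0.015,0,0,0,0,0.025,0.036,0.039,0,0,0,0,0.025,0.06,0.065,0,0,0,0,0.025,0.085,0.092,0,0,0,0,0.025,0.108,0.118,0,0,0,0,0.025]'; python3 -m pendant '[0.025,0.027,0,0,0,-0.09,0.025,0.048,0.052,0,0,0,-0.18,0.025,0.065,0.07,0,0,0,-0.272,0.025,0.07,0.077,0,0,0,-0.272,0.025,0.07,0.077,0.01,0,0,-0.272,0.025]';python3 -m pendant '[0,0,0,0,0,0,0.025,0,0,0,0,0,0,0.025,0,0,0,0,0,0,0.025,0,0,0,0,0,0,0.025,0,0,0,0,0,0,0.025]'; python3 -c "
from h import *
go(527.6,181.8,9.6,-4.4)"
```

```text
t: 10.85
position: [566.6, 86.1, 82.2]
tool_rot: [0.173, 0.985, 0.0, -0.0]
wrist_force: [0.2, 0.1, -0.5]
gripper_width: 32.4
gripper_force: 59.6
t: 11.35
position: [529.1, 182.7, 73.1]
tool_rot: [0.038, 0.999, 0.001, 0.001]
wrist_force: [0.7, 0.6, -1.4]
gripper_width: 32.4
gripper_force: 59.6
t: 11.85
position: [528.6, 180.5, 72.4]
tool_rot: [0.039, 0.999, 0.0, 0.0]
wrist_force: [-0.5, -0.0, -1.0]
gripper_width: 32.7
gripper_force: 59.6
go t=11.85 at [528.6 180.5  72.4] F [-0.5 -0.  -1. ] w 32.7 | d(m) [0.0011, 0.0012, 0.0628] rot [0.0, 0.0, -0.001]
```

```bash
python3 -m pendant '[0.001,0.001,0.02,0,0,0,0.025,0.001,0.001,0.04,0,0,0,0.025,0.001,0.001,0.055,0,0,0,0.025,0.001,0.001,0.06,0,0,0,0.025,0.001,0.001,0.062,0,0,0,0.025]'; python3 -m pendant '[0,0,0.001,0,0,0,0.025,0,0,0.001,0,0,0,0.025,0,0,0.001,0,0,0,0.034,0,0,0.001,0,0,0,0.044,0,0,0.001,0,0,0,0.044]'; python3 -m pendant '[0,0,0,0,0,0,0.044,0,0,-0.01,0,0,0,0.044,0,0,-0.03,0,0,0,0.044,0,0,-0.06,0,0,0,0.044,0,0,-0.1,0,0,0,0.044]'; python3 -c "
from h import *
go(444.5,-78.5,110,-20)
c=cam('wrist');im=capture('wrist');save('w5',im)"
```

```text
t: 12.35
position: [527.0, 181.9, 9.7]
tool_rot: [0.038, 0.999, -0.0, -0.001]
wrist_force: [0.1, -0.2, 0.0]
gripper_width: 32.5
gripper_force: 59.6
t: 12.85
position: [527.7, 182.3, 9.8]
tool_rot: [0.038, 0.999, 0.0, 0.0]
wrist_force: [-0.4, 0.4, 0.7]
gripper_width: 44.0
gripper_force: 0.0
t: 13.35
position: [525.9, 181.6, 109.5]
tool_rot: [0.038, 0.999, -0.001, -0.002]
wrist_force: [-0.5, 0.7, 0.4]
gripper_width: 44.2
gripper_force: 0.0
go t=13.35 at [525.9 181.6 109.5] F [-0.5  0.7  0.4] w 44.2 | d(m) [0.0613, -0.2656, 0.0] rot [-0.002, -0.003, 0.272]
```

```bash

python3 -m pendant '[0.006,-0.025,0,0,0,0,0.06,0.016,-0.067,0,0,0,0,0.06,0.026,-0.11,0,0,0,0,0.06,0.034,-0.145,0,0,0,0,0.06,0.04,-0.17,0,0,0,0,0.06]'; python3 -m pendant '[0.009,-0.04,0,0,0,0.09,0.06,0.017,-0.073,0.01,0,0,0.18,0.06,0.021,-0.092,0.03,0,0,0.272,0.06,0.022,-0.096,0.04,0,0,0.272,0.06,0.022,-0.096,0.05,0,0,0.272,0.06]';python3 -m pendant '[0,0,0,0,0,0,0.06,0,0,0,0,0,0,0.06,0,0,0,0,0,0,0.06,0,0,0,0,0,0,0.06,0,0,0,0,0,0,0.06]'; python3 -c "
from h import *
go(444.5,-78.5,3.3,-20)
c=cam('wrist');im=capture('wrist');save('w6',im)
blocks(im,c,22,[(275,180,350,275)],val=120)
a=im;b=cv2.cvtColor(cv2.imread('pics/w5.png'),4);save('w56',np.vstack([a[130:330],b[130:330]]))"
```

```text
t: 13.9
position: [473.6, 12.9, 109.9]
tool_rot: [0.04, 0.999, -0.0, 0.0]
wrist_force: [-0.0, -0.6, -0.0]
gripper_width: 60.0
gripper_force: 0.0
t: 14.4
position: [445.2, -78.5, 59.1]
tool_rot: [0.173, 0.985, 0.0, 0.0]
wrist_force: [-0.2, -0.4, -0.6]
gripper_width: 60.0
gripper_force: 0.0
t: 14.9
position: [445.6, -78.0, 59.7]
tool_rot: [0.173, 0.985, 0.0, 0.0]
wrist_force: [-0.4, -0.1, -0.3]
gripper_width: 60.2
gripper_force: 0.0
go t=14.90 at [445.6 -78.   59.7] F [-0.4 -0.1 -0.3] w 60.2 | d(m) [0.0009, -0.0009, 0.0564] rot [0.0, 0.001, 0.001]
box [442.7 -78.2] size [33.8 41.5] ang 70.1 centroid [441.8 -77.9] area 1198
```

View pics/w56.png

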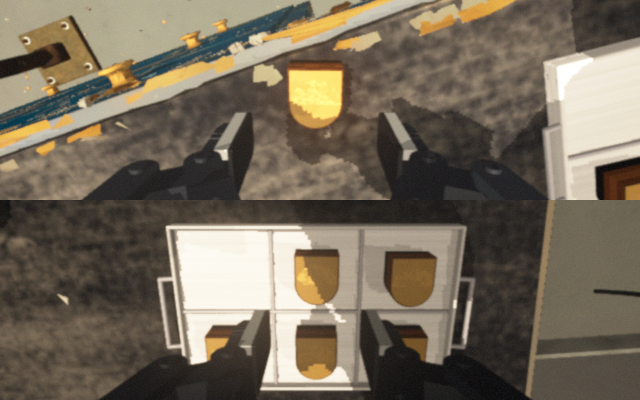

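Upper half: the last block is square between the fingers at about (315,98). Lower half: blocks 1 and 2 are square, in line with the laid row.

```bash

python3 -m pendant '[0.001,0,0.02,0,0,0,0.06,0.001,0,0.04,0,0,0,0.06,0.001,0,0.052,0,0,0,0.06,0.001,0,0.057,0,0,0,0.06,0.001,0,0.057,0,0,0,0.06]'; python3 -m pendant '[0,0,0,0,0,0,0.06,0,0,0,0,0,0,0.025,0,0,0,0,0,0,0.025,0,0,0,0,0,0,0.025,0,0,0,0,0,0,0.025]'; python3 -m pendant '[0,0,0,0,0,0,0.025,0,0,0,0,0,0,0.025,0,0,-0.02,0,0,0,0.025,0,0,-0.05,0,0,0,0.025,0,0,-0.08,0,0,0,0.025]'; python3 -c "
from h import *
go(522.5,110.0,72.5,-4.4)"
```

```text
t: 15.45
position: [443.8, -78.0, 1.8]
tool_rot: [0.174, 0.985, -0.0, -0.001]
wrist_force: [-0.1, 0.3, 0.6]
gripper_width: 60.3
gripper_force: 0.0
t: 15.95
position: [444.9, -78.1, 3.2]
tool_rot: [0.174, 0.985, 0.0, 0.001]
wrist_force: [-0.8, 0.4, 4.0]
gripper_width: 32.6
gripper_force: 59.6
t: 16.45
position: [443.7, -78.0, 83.2]
tool_rot: [0.173, 0.985, -0.0, -0.0]
wrist_force: [0.2, -0.6, -0.5]
gripper_width: 32.6
gripper_force: 59.7
go t=16.45 at [443.7 -78.   83.2] F [ 0.2 -0.6 -0.5] w 32.6 | d(m) [-0.0098, 0.2036, 0.0107] rot [-0.0, -0.001, -0.272]
```

```bash
python3 -m pendant '[-0.001,0.02,0,0,0,0,0.025,-0.002,0.05,0,0,0,0,0.025,-0.004,0.08,0,0,0,0,0.025,-0.005,0.11,0,0,0,0,0.025,-0.006,0.135,0,0,0,0,0.025]'; python3 -m pendant '[-0.001,0.025,0,0,0,-0.09,0.025,-0.002,0.047,0,0,0,-0.18,0.025,-0.003,0.062,0,0,0,-0.272,0.025,-0.004,0.069,0,0,0,-0.272,0.025,-0.004,0.069,0.01,0,0,-0.272,0.025]';python3 -m pendant '[0,0,0,0,0,0,0.025,0,0,0,0,0,0,0.025,0,0,0,0,0,0,0.025,0,0,0,0,0,0,0.025,0,0,0,0,0,0,0.025]'; python3 -c "
from h import *
go(522.5,110.0,9.6,-4.4)"
```

```text
t: 16.95
position: [496.6, 48.7, 82.9]
tool_rot: [0.173, 0.985, 0.0, 0.0]
wrist_force: [-0.5, 0.2, -1.3]
gripper_width: 32.8
gripper_force: 59.7
t: 17.45
position: [524.8, 111.4, 73.3]
tool_rot: [0.039, 0.999, 0.001, 0.002]
wrist_force: [0.2, -0.6, 0.5]
gripper_width: 32.9
gripper_force: 59.7
t: 17.95
position: [523.4, 110.0, 72.5]
tool_rot: [0.039, 0.999, 0.0, 0.0]
wrist_force: [-0.0, -0.1, -0.2]
gripper_width: 32.8
gripper_force: 59.7
go t=17.95 at [523.4 110.   72.5] F [-0.  -0.1 -0.2] w 32.8 | d(m) [0.0009, -0.0001, 0.0629] rot [0.0, 0.0, -0.001]
```

```bash
python3 -m pendant '[0.001,0,0.02,0,0,0,0.025,0.001,0,0.04,0,0,0,0.025,0.001,0,0.055,0,0,0,0.025,0.001,0,0.06,0,0,0,0.025,0.001,0,0.062,0,0,0,0.025]'; python3 -m pendant '[0,0,0.001,0,0,0,0.025,0,0,0.001,0,0,0,0.025,0,0,0.001,0,0,0,0.034,0,0,0.001,0,0,0,0.044,0,0,0.001,0,0,0,0.044]'; python3 -m pendant '[0,0,0,0,0,0,0.044,0,0,-0.01,0,0,0,0.044,0,0,-0.03,0,0,0,0.044,0,0,-0.06,0,0,0,0.044,0,0,-0.1,0,0,0,0.044]'; python3 -m pendant '[0,0,-0.03,0,0,0,0.044,0,0,-0.06,0,0,0,0.044,0,0,-0.08,0,0,0,0.044,0,0,-0.1,0,0,0,0.044,0,0,-0.1,0,0,0,0.044]'; python3 -c "
from h import *
print(status.observe()['joints'])
c=cam('wrist');im=capture('wrist');save('w7',im)
np.save('w7.npy',np.hstack([c[0],c[1],c[2][:,None]]))"
```

```text
t: 18.45
position: [521.9, 110.3, 9.7]
tool_rot: [0.038, 0.999, -0.0, -0.001]
wrist_force: [-0.5, -0.4, -0.1]
gripper_width: 32.5
gripper_force: 59.7
t: 18.95
position: [522.6, 110.5, 9.7]
tool_rot: [0.038, 0.999, 0.0, 0.0]
wrist_force: [0.2, -0.5, 0.1]
gripper_width: 44.1
gripper_force: 0.0
t: 19.45
position: [520.9, 110.0, 109.6]
tool_rot: [0.038, 0.999, -0.0, -0.002]
wrist_force: [0.3, -0.3, 0.6]
gripper_width: 44.0
gripper_force: 0.0
t: 19.95
position: [524.3, 110.9, 213.0]
tool_rot: [0.038, 0.999, 0.001, 0.003]
wrist_force: [0.5, 0.7, 0.1]
gripper_width: 43.9
gripper_force: 0.0
[-0.20173621  0.28329024 -0.06745304  1.87252173  0.02289563  0.980028
  1.21478228]
```

View pics/w7.png

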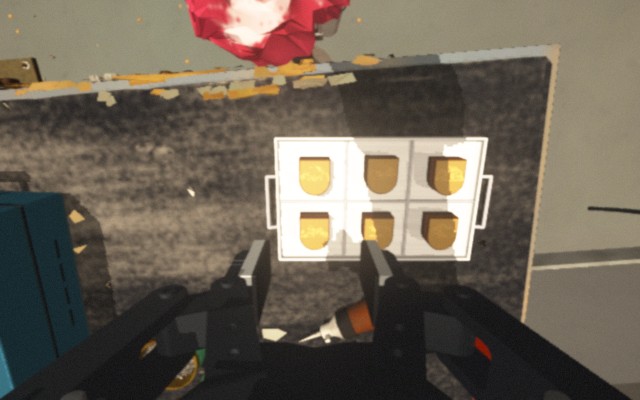

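All six blocks are square and aligned: front row at (314,175), (381,174) and (446,175), above the laid row. Next I look at the handle.

```bash
python3 -m pendant '[0,-0.025,0,0,0,0,0.044,0,-0.065,0,0,0,0,0.044,0,-0.11,0,0,0,0,0.044,0,-0.155,0,0,0,0,0.044,0,-0.2,0,0,0,0,0.044]'; python3 -m pendant '[0,-0.045,0,0,0,0,0.044,0,-0.09,0,0,0,0,0.044,0,-0.135,0,0,0,0,0.044,0,-0.18,0,0,0,0,0.044,0,-0.21,0,0,0,0,0.044]';python3 -m pendant '[0,0,0,0,0,0,0.044,0,0,0,0,0,0,0.044,0,0,0,0,0,0,0.044,0,0,0,0,0,0,0.044,0,0,0,0,0,0,0.044]'; python3 -c "
from h import *
go(462,-312,150,-94.8);go(462,-312,150,85.2)
print(status.observe()['joints'])
c=cam('wrist');print(proj(c,[(460,-312,87)]));np.save('w8.npy',np.hstack([c[0],c[1],c[2][:,None]]));im=capture('wrist');save('w8',im)"
```

```text
t: 20.5
position: [505.7, -90.5, 208.2]
tool_rot: [0.038, 0.999, 0.0, -0.001]
wrist_force: [0.5, 0.9, 0.4]
gripper_width: 43.8
gripper_force: 0.0
t: 21.0
position: [488.8, -302.0, 208.1]
tool_rot: [0.04, 0.999, -0.0, -0.001]
wrist_force: [-0.0, -0.0, -0.5]
gripper_width: 44.0
gripper_force: 0.0
t: 21.5
position: [491.3, -297.0, 209.2]
tool_rot: [0.037, 0.999, 0.0, -0.0]
wrist_force: [0.3, -0.2, -0.2]
gripper_width: 43.8
gripper_force: 0.0
go t=21.50 at [ 491.3 -297.   209.2] F [ 0.3 -0.2 -0.2] w 43.8 | d(m) [0.0281, -0.0172, 0.0592] rot [0.0, -0.001, 1.58]
go t=21.50 at [ 491.3 -297.   209.2] F [ 0.3 -0.2 -0.2] w 43.8 | d(m) [0.0281, -0.0172, 0.0592] rot [0.001, 0.0, -1.562]
[ 0.3778764   0.35690674  0.14888132  1.78481862 -0.06194117  1.00473658
  2.04703818]
[[295.39378944 161.22666193]]
```

View pics/w8.png

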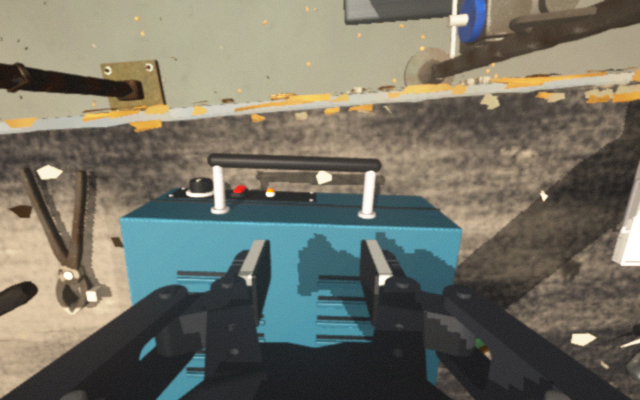

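The bar runs from (209,160) to (380,164), with its middle at (294.5,162). That agrees with the estimate of (460,-312,87). I rotate the gripper a quarter turn there.

```bash
python3 -m pendant '[0,0,0,0,0,0.1,0.044,0.005,-0.003,0,0,0,0.24,0.044,0.01,-0.006,0,0,0,0.38,0.044,0.02,-0.01,0,0,0,0.52,0.044,0.028,-0.017,0,0,0,0.66,0.044]'; python3 -m pendant '[0,0,0,0,0,0.14,0.044,0,0,0,0,0,0.28,0.044,0,0,0,0,0,0.42,0.044,0,0,0,0,0,0.56,0.044,0,0,0,0,0,0.7,0.044]';python3 -m pendant '[0,0,0,0,0,0.14,0.044,0,0,0,0,0,0.22,0.044,0,0,0,0,0,0.22,0.044,0,0,0,0,0,0.22,0.044,0,0,0,0,0,0.22,0.044]'; python3 -c "
from h import *
w=np.load('w8.npy');c=(w[:,:3],w[:,3:6],w[:,6])
p=ray(c,[(212,160),(377,164)],87);print(p.round(1),p.mean(0),np.linalg.norm(p[1]-p[0]),np.degrees(np.arctan2(*(p[1]-p[0])[:2])))
go(461,-313,150,-94.8)
c=cam('wrist');im=capture('wrist');save('w9',im)
print(status.observe()['joints'])
g=cv2.cvtColor(im,6);x=proj(c,[(461+.084*k,-313+.9965*k,87) for k in(-20,0,25,45)]);print(x.round(1))
for u,v in x:
    r=g[int(v),max(0,int(u)-60):int(u)+60]; print(r[::4].tolist())"
```

```text
t: 22.05
position: [461.6, -312.3, 209.4]
tool_rot: [0.362, 0.932, 0.0, -0.0]
wrist_force: [-0.2, 0.6, -0.3]
gripper_width: 44.4
gripper_force: 0.0
t: 22.55
position: [462.0, -312.6, 209.5]
tool_rot: [0.66, 0.751, 0.0, 0.0]
wrist_force: [-0.9, 0.1, 0.9]
gripper_width: 44.2
gripper_force: 0.0
t: 23.05
position: [461.8, -313.0, 209.3]
tool_rot: [0.736, 0.677, 0.0, 0.0]
wrist_force: [-0.7, 0.4, -0.2]
gripper_width: 44.0
gripper_force: 0.0
[[ 453.8 -382.2   87. ]
 [ 467.4 -243.2   87. ]] [ 460.61078351 -312.69399609   87.        ] 139.59857958454418 5.613263469442096
go t=23.05 at [ 461.8 -313.   209.3] F [-0.7  0.4 -0.2] w 44.0 | d(m) [-0.0001, -0.0008, 0.0593] rot [0.0, -0.0, -0.0]
[ 0.17775347  0.35070349  0.45785162  1.83303452 -0.18176871  0.99902373
  0.62588003]
[[316.1 214.3]
 [316.2 192.5]
 [316.2 164. ]
 [316.3 140.1]]
[162, 159, 160, 159, 161, 170, 172, 148, 128, 98, 102, 82, 97, 92, 56, 88, 48, 127, 134, 143, 136, 99, 97, 122, 125, 44, 61, 69, 71, 93]
[160, 162, 159, 145, 146, 177, 139, 79, 99, 109, 108, 101, 97, 95, 53, 95, 55, 97, 131, 138, 137, 79, 78, 113, 126, 56, 43, 71, 69, 70]
[160, 159, 167, 172, 171, 153, 94, 127, 135, 108, 127, 121, 112, 110, 57, 91, 59, 90, 142, 150, 149, 75, 83, 81, 112, 148, 39, 63, 70, 71]
[159, 164, 166, 174, 181, 157, 122, 117, 131, 137, 121, 117, 117, 133, 59, 85, 59, 65, 151, 136, 136, 106, 84, 73, 122, 120, 75, 53, 51, 52]
```

The bar is centred between the fingers at u≈316. Next I lower and grip.

```bash
python3 -m pendant '[0,-0.001,0.03,0,0,0,0.04,0,-0.001,0.07,0,0,0,0.04,0,-0.001,0.105,0,0,0,0.04,0,-0.001,0.13,0,0,0,0.04,0,-0.001,0.14,0,0,0,0.04]'; python3 -m pendant '[0,0,0,0,0,0,0.04,0,0,0,0,0,0,0.03,0,0,0,0,0,0,0.02,0,0,0,0,0,0,0.005,0,0,0,0,0,0,0.005]'; python3 -m pendant '[0,0,0,0,0,0,0.005,0,0,0,0,0,0,0.005,0,0,0,0,0,0,0.005,0,0,0,0,0,0,0.005,0,0,0,0,0,0,0.005]'
```

```text
t: 23.6
position: [459.0, -312.0, 66.7]
tool_rot: [0.737, 0.676, -0.001, -0.002]
wrist_force: [-0.7, -0.3, -0.3]
gripper_width: 39.7
gripper_force: 0.0
t: 24.1
position: [463.1, -314.0, 71.1]
tool_rot: [0.737, 0.676, 0.001, 0.002]
wrist_force: [3.2, -0.1, 4.1]
gripper_width: 9.6
gripper_force: 58.5
t: 24.6
position: [463.1, -314.0, 71.1]
tool_rot: [0.737, 0.676, 0.001, 0.002]
wrist_force: [4.0, -0.2, 6.8]
gripper_width: 9.8
gripper_force: 58.9
```

```bash
python3 -m pendant '[0,0.0005,-0.0045,0,0,0,0.005,0,0.0014,-0.0113,0,0,0,0.005,0,0.0025,-0.018,0,0,0,0.005,0,0.0042,-0.027,0,0,0,0.005,0,0.0063,-0.036,0,0,0,0.005]'; python3 -c "
from h import *
go(463,-314,71,-94.8);save('s1',capture('side'))"
```

```text
t: 25.1
position: [468.7, -314.6, 105.9]
tool_rot: [0.737, 0.676, 0.0, 0.002]
wrist_force: [8.7, -3.8, -5.9]
gripper_width: 9.6
gripper_force: 58.3
go t=25.10 at [ 468.7 -314.6  105.9] F [ 8.7 -3.8 -5.9] w 9.6 | d(m) [0.0002, -0.0058, 0.0349] rot [0.003, 0.002, -0.002]
```

```bash
python3 -m pendant '[0,0.0022,-0.0088,0,0,0,0.005,0,0.0055,-0.0197,0,0,0,0.005,0,0.0093,-0.0304,0,0,0,0.005,0,0.0136,-0.041,0,0,0,0.005,0,0.0183,-0.0514,0,0,0,0.005]'; python3 -m pendant '[0,0.0051,-0.0101,0,0,0,0.005,0,0.0107,-0.02,0,0,0,0.005,0,0.0168,-0.0297,0,0,0,0.005,0,0.0232,-0.0391,0,0,0,0.005,0,0.0301,-0.0482,0,0,0,0.005]'
```

```text
t: 25.65
position: [485.8, -316.5, 156.8]
tool_rot: [0.737, 0.676, -0.0, 0.001]
wrist_force: [7.2, -5.4, -7.6]
gripper_width: 10.0
gripper_force: 58.2
t: 26.15
position: [513.3, -319.4, 204.3]
tool_rot: [0.737, 0.675, -0.002, -0.001]
wrist_force: [-0.4, -5.6, -3.8]
gripper_width: 10.1
gripper_force: 58.3
```

```bash
python3 -m pendant '[0,0.0072,-0.0089,0,0,0,0.005,0,0.0148,-0.0173,0,0,0,0.005,0,0.0228,-0.0255,0,0,0,0.005,0,0.0312,-0.0333,0,0,0,0.005,0,0.0398,-0.0407,0,0,0,0.005]'; python3 -m pendant '[0,0.0054,-0.0042,0,0,0,0.005,0,0.0108,-0.0084,0,0,0,0.005,0,0.0145,-0.011,0,0,0,0.005,0,0.0183,-0.0136,0,0,0,0.005,0,0.0183,-0.0136,0,0,0,0.005]';python3 -m pendant '[0,0,0,0,0,0,0.005,0,0,0,0,0,0,0.005,0,0,0,0,0,0,0.005,0,0,0,0,0,0,0.005,0,0,0,0,0,0,0.005]'; python3 -c "
from h import *
save('s2',capture('side'));save('t2',capture('top'))
a=cv2.imread('pics/s2.png');b=cv2.imread('pics/t2.png');cv2.imwrite('pics/f.png',np.hstack([cv2.resize(a[90:330,200:500],None,fx=1.33,fy=1.33),cv2.resize(b[90:330,190:490],None,fx=1.33,fy=1.33)]))"
```

```text
t: 26.65
position: [550.4, -323.4, 245.7]
tool_rot: [0.738, 0.675, -0.003, -0.002]
wrist_force: [-10.0, -2.3, 6.7]
gripper_width: 9.4
gripper_force: 58.5
t: 27.15
position: [568.9, -325.5, 261.1]
tool_rot: [0.738, 0.675, -0.002, -0.001]
wrist_force: [-10.9, -2.1, 11.1]
gripper_width: 9.7
gripper_force: 58.9
t: 27.65
position: [568.5, -325.5, 260.7]
tool_rot: [0.738, 0.675, -0.003, -0.002]
wrist_force: [-11.3, -2.3, 10.9]
gripper_width: 9.7
gripper_force: 58.9
```

View pics/f.png

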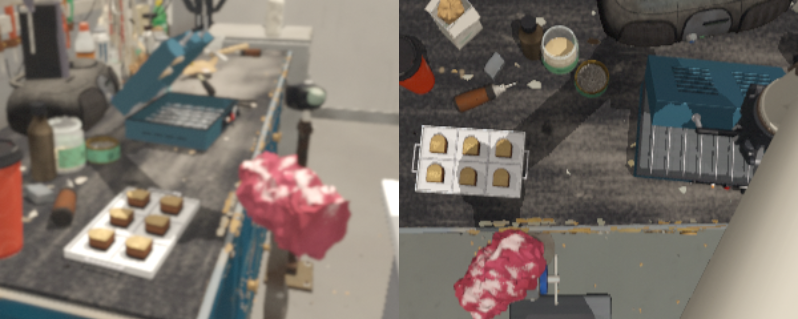

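The left half shows the hood held about half open and the tray full and square. The right half confirms all six blocks aligned. The arc geometry puts the hood at about 48–51°, so I hand in.

```bash
python3 -c "
from rig import job
print(job.finish_job())"
```

```text
the job is handed in; nothing more can be done
None
```

The three blocks are in the front row, cement side up and square with the row already laid; the gripper is holding the hood at about 50° (48–51° worked out from the arm's position), and the job is handed in, though it returned no verdict.

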